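# Index the work turntable to its next station

### The arm

A 6-joint arm with a two-finger parallel gripper is mounted at the origin on the work surface; the furniture and walls round the work are solid. World frame = base frame: x ahead of the robot, y to its left, z up, the work surface at z = 0. Lengths are in m, angles in degrees, forces in N, time in s.
With the tool pointing down it reaches from about 0.275 to 0.85 m from the base axis. Payload 19 kg.
Tool frame: the origin (TCP) lies at the very end of the fingers, on their centre line; the grasp point (between the pads) lies tcp_to_grasp behind it (tcp_to_grasp is the distance from the TCP to the grasp point, in m); z points along the fingers, y is the direction in which the jaws open and shut (so a half turn about z gives the same grasp; the last joint's range is limited). The gripper opens to 85 mm and grips with 20 to 120 N. Pads are 22 mm wide; open, the fingers measure 114 mm over their backs; the gripper's body (76 mm by 85 mm) begins 54 mm behind the grasp point. The pads swing forward as they close: fully open they stand 13 mm farther back than shut.
Start: joints at [58.442, 8.623, 82.357, -0, 89.026, -7.678], TCP at [0.233, 0.526, 0.231] pointing down, gripper open.
Joint ranges: [-160.23, 160.23], [-39.13, 120.54], [6.94, 153.29], [-79.49, 259.48], [9.18, 160.14], [-161.06, 161.06]. Speed limits (degrees/s): [108.29, 108.29, 127.2, 172.46, 172.46, 172.46].

### API

Orientations are given as a 3x3 rotation matrix whose columns are the frame's x, y, z axes.
In Python, from cell import * gives the robot as it stands.
- The arm moves only by the tool arm_command, never from a script. Its argument "rows" is a list of rows, each an object with "hand": the finger opening in mm, from 0 to 85.4; "dp": the shift along the tool's x, y, z in mm, a list of three; "roll": the turn about the tool's z in degrees. A call has 1 to 12 rows; each row shifts and turns the commanded pose from where the row before left it, along the tool's axes as they then stand; what a row does not reach is not made up. A row lasts 1/12 s, in which the tool goes at most 41.7 mm and 7.16 degrees, less where a joint would pass 70% of its speed; a pose out of reach is approached as far as the arm can. A call with a gripper value outside its range is refused whole. The fingers move at their own pace and stop on an object; the grip force is fixed at half the most. Time passes only in rows, so rows that do not move let the fingers close. It gives the time, the measured TCP pose, the force and the opening at its end, in the units of the state.
- sense(): the state, without advancing time (a new reading comes with each control period).
- snapshot(name): name is "scene" or "side" or "wrist"; returns a dict with "img" (384x512x3 uint8, red, green, blue), "K" (3x3 intrinsics, pixels), "R" (3x3) and "t" (3): a world point X has camera coordinates R X + t; the wrist camera has in their place "mount" (4x4, takes a point from camera to tool coordinates, whose origin is the TCP and whose axes are the flange's). Camera axes: x right, y down, z forward; pixel columns grow to the right and rows downward; lengths in m; the calibration is good to about 2 mm. A picture is of the moment at which its call begins: read the wrist's pose just before it. There is no depth.
- job_done(): hands the job in, once; it reports no verdict.
The state is a dict: "t": time; "joint_positions": joint angles; "dq": joint speeds; "effort": joint torques, N m; "position": TCP position; "eef_rot": TCP orientation; "wrist_force": force on the tool from outside, world axes, zero at the start; "ft_torque": the same for the moment, N m; "opening": finger opening in m.
Only numpy, scipy, OpenCV 4.12 (cv2) and the standard library are available. Lean on these libraries where they do the work, as an engineer would, in place of code of your own. Each camera call takes 0.05 s, during which the arm holds its last target. There are 200 camera calls.

### The job

Draw the red spring index pin up out of its hole, swing the turntable counter-clockwise (seen from above) and let the pin drop fully home into the next hole, the one in the brass-coloured part of the ring. That hole's exact place must be found by feel, with the pin riding lightly on the ring; do not force the pin against the ring or the hole. Let go of the knob at the end and leave the loose things around the fixture where they are.

Things in the scene. Friction and masses are not known exactly. Their poses are not given: they have to be found in the camera images.
- index_base: Fixed round fixture base, dark steel, 230 mm across, 20 mm high, bolted down (4 clamp feet reach a radius of 133 mm). Origin: centre of its underside, on the work surface and on the turntable's vertical axis; z up. Its x axis points from the axis to the hole in which the pin starts.
- pivot (a point): Point on the turntable's axis, level with the top of the dividing ring, 32 mm above the work surface. The ring has radius 74 to 110 mm. Its holes, 11 mm wide for the 9 mm pin, lie at radius 90 mm. The grey part has the start hole; the brass part (0.5 mm lower) has the next and only other hole in reach, clamped anew each time at a turntable angle between 0.62 and 0.90 rad and not measured.
- turntable (a joint): Angle of the aluminium turntable (disc 140 mm across, top at height 46 mm, its strip carrier up to 55 mm) about the vertical axis, rad: 0 at the start hole, growing counter-clockwise seen from above; stops at -0.06 and 1.2. Friction 0.12 N m (1.5 N at the knob); it stays where left. Its lug, 32 mm wide, carries the pin, so the knob is at the angle of the base's x axis plus this angle.
- index_pin (a joint): Height of the index pin above fully home, m: 0 fully home (9 mm deep in a hole), about 0.009 riding on the ring, 0.016 drawn to its stop. A spring presses it down with about 4 N when home and 6 N when drawn; let go, it snaps down onto the ring or into a hole. No latch keeps it up.
- knob (a point): Centre of the upright round red knob of the index pin, 26 mm across and 28 mm high; it moves with pin and turntable, 76 mm above the work surface when the pin is home. Below the knob (pin home) are 6 mm of air, then a steel bush 20 mm across, 10 mm high, on the lug. Nothing within 60 mm of the knob stands higher than 56 mm.
- pin_shaft: The steel pin under the knob, 9 mm in diameter with a round tip; it touches only the ring and its holes. Origin: on the pin's axis, 23 mm below its tip (76 mm below the knob's centre). More than 22 N on it counts as forced.
- flux_jar: Bystander: orange flux jar with a black cap, 48 x 48 x 50 mm, loose. Origin: centre of its underside.
- clip_case: Bystander: small blue box with a clear lid, 44 x 70 x 30 mm, loose. Origin: centre of its underside.
- block: Bystander: steel height setting block, 28 x 40 x 32 mm, loose. Origin: centre of its underside.
- tweezers: Bystander: black curved tweezers, 17 x 117 x 9 mm, loose. Origin: centre of its underside.
- key: Bystander: hex key with a yellow sleeve, 26 x 79 x 8 mm, loose. Origin: centre of its underside.

How it is judged:
By the outcome, as a careful person would: the job done as asked, in the order asked, and still so for the second after the job is handed in, with the robot touching nothing.
It also fails if it takes over 48 s, if anything falls off the work surface, if the arm or the gripper's body presses on something with over 40 N, if the wrist force passes 120 N, or if a joint passes its speed limit or range.

## Working session

There is one attempt and no reset: what is moved stays moved. The work goes in short steps, Python scripts to look and compute and a tool call to move; the robot and the scene stay as the last step left them, time stands still between calls to the robot, and variables do not carry over. Pictures are saved under pics/ and viewed, about 8 in all and at most 12, crops included, and the job is handed in when it is done.

Besides the shell and the picture viewer there is one more tool, called after "Emit:" as name(argument=value, ...), one argument or row to a line, values as JSON. arm_command: Moves the arm, as the interface text tells. Its arguments: {"type":"object","properties":{"rows":{"type":"array"}},"required":["rows"]}

```bash
mkdir -p pics; ls; python3 - <<'E'
from cell import *
import cv2, numpy as np
s=sense();print(s)
ims=[]
for n in ("scene","side","wrist"):
    d=snapshot(n);cv2.imwrite(f"pics/{n}0.png",d["img"][:,:,::-1]);np.savez(f"pics/{n}0.npz",**d)
    print(n,{k:np.round(v,4).tolist() for k,v in d.items() if k!="img"})
E
```

```text
pics
{'t': 0.0, 'joint_positions': array([ 5.84404758e+01,  8.65141176e+00,  8.23936733e+01,  1.23187312e-03,
        8.90273331e+01, -7.67780373e+00]), 'dq': array([-0.00806765, -0.15430709,  0.02779027,  0.01151148, -0.10547483,
       -0.06146882]), 'effort': array([ 1.32967129e-03, -7.13059545e+01, -5.70861053e+01, -4.60965623e-05,
        9.05316090e-03,  2.33921622e-05]), 'position': array([0.23266635, 0.52554369, 0.23066509]), 'eef_rot': array([[-9.14382947e-01,  4.04849805e-01, -6.79841458e-04],
       [ 4.04850331e-01,  9.14382345e-01, -1.06574438e-03],
       [ 1.90168624e-04, -1.24973252e-03, -9.99999201e-01]]), 'wrist_force': array([-0.89857024,  0.11289581,  0.43771077]), 'ft_torque': array([-0.00228192, -0.02051862, -0.01115155]), 'opening': 0.08552772149561397}
scene {'K': [[410.771, 0.0, 249.7695], [0.0, 410.771, 189.2055], [0.0, 0.0, 1.0]], 'R': [[-0.7437, -0.6685, -0.0066], [-0.5051, 0.5683, -0.6496], [0.438, -0.4798, -0.7603]], 't': [0.2306, 0.3949, 0.9343]}
side {'K': [[428.5398, 0.0, 257.9186], [0.0, 428.5398, 191.7957], [0.0, 0.0, 1.0]], 'R': [[-0.1094, -0.994, 0.0025], [-0.5352, 0.0568, -0.8428], [0.8376, -0.0935, -0.5382]], 't': [-0.1088, 0.3437, 0.638]}
wrist {'K': [[278.1591, 0.0, 252.5827], [0.0, 278.1591, 187.4309], [0.0, 0.0, 1.0]], 'mount': [[-0.0006, -0.9556, -0.2948, 0.0758], [1.0, -0.0008, 0.0003, -0.0001], [-0.0005, -0.2948, 0.9556, -0.1431], [0.0, 0.0, 0.0, 1.0]]}
```

View pics/scene0.png

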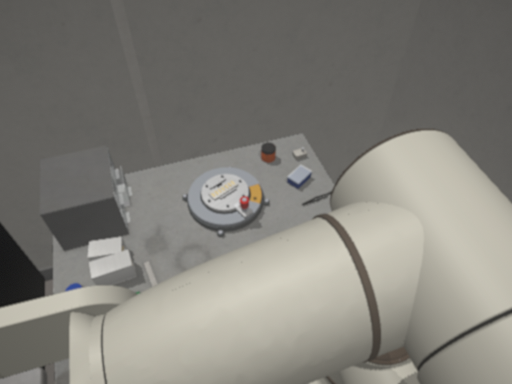

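View pics/wrist0.png

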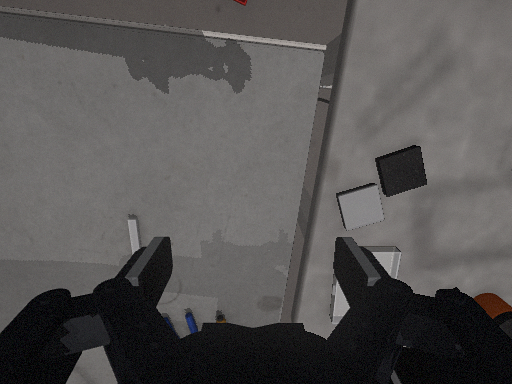

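The scene view shows the fixture's disc at about (226,195) and the red knob at (244,202). The brass part is at (256,194), the jar at (268,152), the block at (300,154), the case at (300,176) and the tweezers at (318,198). The wrist view doesn't show the fixture yet.

```bash
cat > h.py <<'E'
import numpy as np, cv2
def ray(d,u,v,z):
    r=d["R"].T@np.linalg.solve(d["K"],[u,v,1]); c=-d["R"].T@d["t"]; return c+r*(z-c[2])/r[2]
def wcam(d,s):
    M=np.eye(4);M[:3,:3]=s["eef_rot"];M[:3,3]=s["position"];M=M@d["mount"]
    return dict(K=d["K"],R=M[:3,:3].T,t=-M[:3,:3].T@M[:3,3])
def proj(d,X):
    p=d["K"]@(d["R"]@np.asarray(X)+d["t"]); return p[:2]/p[2]
def red(img):
    h=cv2.cvtColor(img,cv2.COLOR_RGB2HSV)
    m=((h[...,0]<5)|(h[...,0]>172))&(h[...,1]>140)&(h[...,2]>70)
    n,l,st,c=cv2.connectedComponentsWithStats(m.astype(np.uint8)); 
    return [(st[i].tolist(),c[i].round(1).tolist()) for i in range(1,n) if st[i,4]>8]
E
python3 - <<'E'
from h import *
a=dict(np.load("pics/scene0.npz"));b=dict(np.load("pics/side0.npz"))
print(red(a["img"]),red(b["img"]))
for n,(u,v,z) in dict(knob=(244,202,.076),disc=(226,193,.046),jar=(268,155,.03),case=(300,176,.02),block=(300,154,.02),tw=(318,198,0)).items(): 
    X=ray(a,u,v,z);print(n,X.round(3),proj(b,X).round())
E
python3 -c "
import cv2;i=cv2.imread('pics/scene0.png')[130:240,170:340];cv2.imwrite('pics/c.png',cv2.resize(i,None,fx=4,fy=4,interpolation=2))"
```

```text
[([241, 198, 8, 7, 24], [244.7, 202.0])] [([244, 197, 10, 15, 103], [248.8, 204.4])]
knob [ 0.456 -0.14   0.076] [249. 204.]
disc [ 0.535 -0.147  0.046] [249. 196.]
jar [ 0.555 -0.362  0.03 ] [331. 192.]
case [ 0.427 -0.365  0.02 ] [345. 224.]
block [ 0.486 -0.442  0.02 ] [369. 208.]
tw [ 0.341 -0.345  0.   ] [346. 255.]
```

View pics/side0.png

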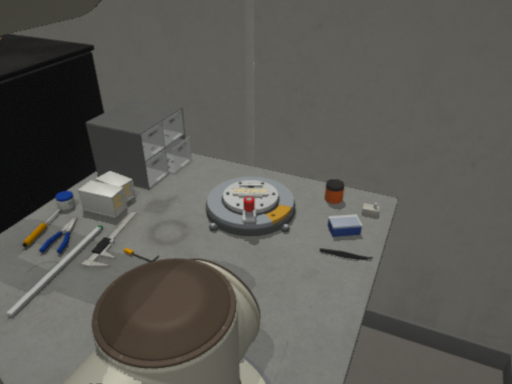

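Knob is near (0.456,-0.140), and the two cameras agree on it. The pivot is about 0.09 m beyond in +x, so counter-clockwise goes toward -y, where the brass part is. First I'll turn the tool, then move over the fixture.

Emit:
arm_command(
  rows=[
    {"hand": 85, "dp": [0, 0, 0], "roll": -6.5},
    {"hand": 85, "dp": [0, 0, 0], "roll": -6.5},
    {"hand": 85, "dp": [0, 0, 0], "roll": -6.5},
    {"hand": 85, "dp": [-6, -15, 0], "roll": 0},
    {"hand": 85, "dp": [-12.5, -29.5, 0], "roll": 0},
    {"hand": 85, "dp": [-12.5, -29.5, 0], "roll": 0},
    {"hand": 85, "dp": [-12.5, -29.5, 0], "roll": 0},
    {"hand": 85, "dp": [-12.5, -29.5, 0], "roll": 0},
    {"hand": 85, "dp": [-12.5, -29.5, 0], "roll": 0},
    {"hand": 85, "dp": [-12.5, -29.5, 0], "roll": 0},
    {"hand": 85, "dp": [-12.5, -29.5, 0], "roll": 0},
    {"hand": 85, "dp": [-12.5, -29.5, 0], "roll": 0},
  ],
)

```text
t: 1.15
position: [0.3193, 0.2659, 0.2312]
eef_rot: [[-0.997, 0.076, -0.0], [0.076, 0.997, -0.0], [0.0, -0.0, -1.0]]
wrist_force: [1.2, -0.1, 0.3]
opening: 0.0851
```

Emit:
arm_command(
  rows=[
    {"hand": 85, "dp": [-12.5, -29.5, 0], "roll": 0},
    {"hand": 85, "dp": [-12.5, -29.5, 0], "roll": 0},
    {"hand": 85, "dp": [-12.5, -29.5, 0], "roll": 0},
    {"hand": 85, "dp": [-12.5, -29.5, 0], "roll": 0},
    {"hand": 85, "dp": [-12.5, -29.5, 0], "roll": 0},
    {"hand": 85, "dp": [-12.5, -29.5, 0], "roll": 0},
    {"hand": 85, "dp": [-12.5, -29.5, 0], "roll": 0},
    {"hand": 85, "dp": [-12.5, -29.5, 0], "roll": 0},
    {"hand": 85, "dp": [-12.5, -29.5, 0], "roll": 0},
    {"hand": 85, "dp": [-12.5, -29.5, 0], "roll": 0},
    {"hand": 85, "dp": [-12.5, -29.5, 0], "roll": 0},
    {"hand": 85, "dp": [0, 0, 0], "roll": 0},
  ],
)

```text
t: 2.15
position: [0.4325, -0.0708, 0.2308]
eef_rot: [[-0.997, 0.08, -0.001], [0.08, 0.997, -0.001], [0.001, -0.001, -1.0]]
wrist_force: [0.7, 2.0, -0.4]
opening: 0.0849
```

```bash
python3 - <<'E'
import cell
from cell import *
from h import *
print([n for n in dir(cell) if n[0]!='_'], getattr(cell,"tcp_to_grasp",None))
s=sense();d=snapshot("wrist");print(s["t"],s["position"],s["eef_rot"].round(3),s["wrist_force"],s["joint_positions"].round(1))
c=wcam(d,s);np.savez("pics/w1.npz",img=d["img"],**c)
im=d["img"][:,:,::-1].copy()
cv2.imwrite("pics/w1.png",cv2.resize(im,None,fx=1.5,fy=1.5,interpolation=2))
r=red(d["img"]);print(r)
for st,cc in r: print(ray(c,*cc,.076))
E
```

```text
['Unreachable', 'job_done', 'sense', 'snapshot', 'tcp_to_grasp'] 0.0187
2.15 [ 0.4325011  -0.07079693  0.23075007] [[-0.997  0.08  -0.001]
 [ 0.08   0.997 -0.001]
 [ 0.001 -0.001 -1.   ]] [ 0.66060701  2.02175539 -0.35152552] [-1.930e+01 -8.000e+00  9.910e+01 -1.000e-01  8.890e+01 -1.048e+02]
[([181, 190, 25, 23, 320], [193.1, 200.6])]
[ 0.45870402 -0.14075608  0.076     ]
```

View pics/w1.png

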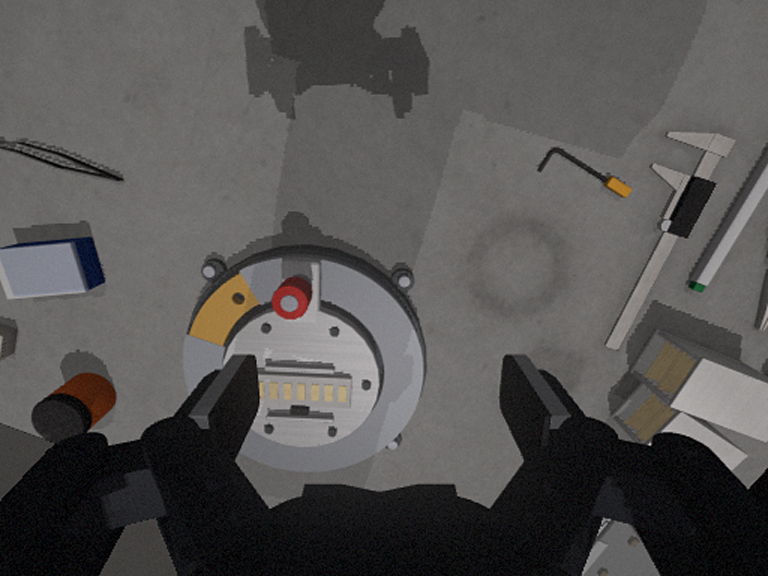

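The wrist view, in 1.5x pixels, shows the knob cap at (290,299) and the hole in the brass at (238,298). The disc screws are at (266,328), (333,331), (332,431) and (268,428). The surroundings are clear.

```bash
python3 - <<'E'
from h import *
c=dict(np.load("pics/w1.npz"))
S=[(266,328),(333,331),(332,431),(268,428)]
P=np.array([ray(c,u/1.5,v/1.5,.046) for u,v in S]);
piv=P.mean(0);print(P[0]/2+P[2]/2,P[1]/2+P[3]/2)
K=ray(c,290/1.5,299/1.5,.090);H=ray(c,238/1.5,298/1.5,.0315)
print("piv",piv,"knob",K,"hole",H)
f=lambda X:np.degrees(np.arctan2(*(X-piv)[1::-1]))
print(np.hypot(*(K-piv)[:2]),f(K),np.hypot(*(H-piv)[:2]),f(H),np.radians(f(H)-f(K)))
E
```

```text
[ 0.54518327 -0.14984051  0.046     ] [ 0.54487167 -0.15078827  0.046     ]
piv [ 0.54502747 -0.15031439  0.046     ] knob [ 0.45250561 -0.13671459  0.09      ] hole [ 0.4676289  -0.19653401  0.0315    ]
0.09351603366582148 171.63796901788632 0.09014872139253555 -149.15587754066195 -5.598908842584147
```

Hole is near 0.68 rad by camera. That only tells me where to slow down; the exact place will come from feel. Going above the knob.

Emit:
arm_command(
  rows=[
    {"hand": 85, "dp": [-9.4, -21.6, 0], "roll": -1},
    {"hand": 85, "dp": [-9.4, -21.6, 0], "roll": -1},
    {"hand": 85, "dp": [-9.4, -21.6, 0], "roll": -1},
    {"hand": 60, "dp": [0, 0, 30], "roll": 0},
    {"hand": 60, "dp": [0, 0, 30], "roll": 0},
    {"hand": 60, "dp": [0, 0, 30], "roll": 0},
    {"hand": 60, "dp": [0, 0, 10], "roll": 0},
    {"hand": 60, "dp": [0, 0, 0], "roll": 0},
    {"hand": 60, "dp": [0, 0, 0], "roll": 0},
  ],
)

```text
t: 2.95
position: [0.4562, -0.1327, 0.1324]
eef_rot: [[-1.0, 0.024, 0.0], [0.024, 1.0, -0.0], [-0.0, -0.0, -1.0]]
wrist_force: [-0.5, -0.4, 0.5]
opening: 0.0601
```

```bash
python3 - <<'E'
from cell import *
from h import *
s=sense();d=snapshot("wrist");print(s["t"],s["position"],s["eef_rot"].round(3),s["wrist_force"],s["opening"])
c=wcam(d,s);np.savez("pics/w2.npz",img=d["img"],**c)
cv2.imwrite("pics/w2.png",d["img"][:,:,::-1])
for st,cc in red(d["img"]): print(st,cc,ray(c,*cc,.082))
print("tcp axis at knob px",proj(c,[*s["position"][:2],.076]),proj(c,[*s["position"][:2],.09]))
E
```

```text
2.95 [ 0.45622577 -0.13266242  0.1323621 ] [[-1.     0.024  0.   ]
 [ 0.024  1.    -0.   ]
 [-0.    -0.    -1.   ]] [-0.50613779 -0.37184319  0.48196123] 0.06005541274065213
[227, 185, 36, 43, 815] [243.9, 207.3] [ 0.45552533 -0.13896465  0.082     ]
tcp axis at knob px [252.3907524  205.11811391] [252.38463719 212.06641257]
```

View pics/w2.png

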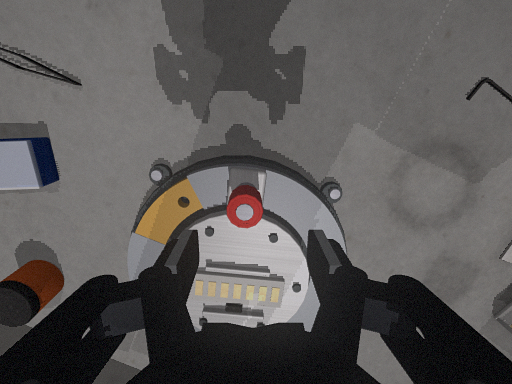

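The view shows the knob cap at (245,212), about 7 px left of the jaw centre line, and the hole in the brass at (183,202). I'll correct 6 mm, turn back 6°, descend, close to about 40 mm and check.

Emit:
arm_command(
  rows=[
    {"hand": 60, "dp": [0, -6.3, 0], "roll": 6},
    {"hand": 60, "dp": [0, 0, 20], "roll": 0},
    {"hand": 60, "dp": [0, 0, 20], "roll": 0},
    {"hand": 60, "dp": [0, 0, 17], "roll": 0},
    {"hand": 45, "dp": [0, 0, 10], "roll": 0},
    {"hand": 40, "dp": [0, 0, 0], "roll": 0},
    {"hand": 40, "dp": [0, 0, 0], "roll": 0},
    {"hand": 40, "dp": [0, 0, 0], "roll": 0},
  ],
)

```text
t: 3.67
position: [0.4566, -0.1397, 0.0658]
eef_rot: [[-0.992, 0.128, 0.002], [0.128, 0.992, -0.001], [-0.002, -0.001, -1.0]]
wrist_force: [-0.2, -0.2, 1.1]
opening: 0.0399
```

```bash
python3 - <<'E'
from cell import *
from h import *
c=dict(np.load("pics/w2.npz"))
a,b,H,K=[ray(c,*p) for p in ((273,238,.046),(204,321,.046),(183,202,.0315),(245,212,.09))]
piv=(a+b)/2;print(piv,H,K,[(np.hypot(*(X-piv)[:2]),np.degrees(np.arctan2(*(X-piv)[1::-1]))%360) for X in (H,K)])
s=sense();d=snapshot("wrist");print(s["t"],s["position"],s["eef_rot"][:2,1].round(3),s["wrist_force"],s["opening"])
cv2.imwrite("pics/w3.png",d["img"][:,:,::-1]);c=wcam(d,s)
for st,cc in red(d["img"]): print(st,cc)
print(proj(c,[*s["position"][:2],.09]))
E
```

```text
[ 0.54599835 -0.14996672  0.046     ] [ 0.46845717 -0.19772708  0.0315    ] [ 0.45604567 -0.13795667  0.09      ] [(np.float64(0.09106967883310932), np.float64(211.6303887596087)), (np.float64(0.09075090388326769), np.float64(172.39511913447444))]
3.6667 [ 0.45656505 -0.13965478  0.06583777] [0.128 0.992] [-0.18534794 -0.16522714  1.07214822] 0.03988948930818435
[228, 217, 54, 66, 2126] [253.9, 249.6]
[252.41452718 263.85795191]
```

View pics/w3.png

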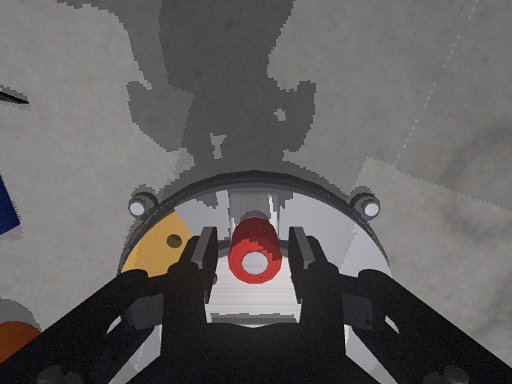

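Knob is caged with the cap at (255,264), roughly 1 mm right of centre. Shift 1 mm and grip.

Emit:
arm_command(
  rows=[
    {"hand": 34, "dp": [0, 1.0, 0], "roll": 0},
    {"hand": 29, "dp": [0, 0, 0], "roll": 0},
    {"hand": 27, "dp": [0, 0, 0], "roll": 0},
    {"hand": 25, "dp": [0, 0, 0], "roll": 0},
    {"hand": 24, "dp": [0, 0, 0], "roll": 0},
    {"hand": 22, "dp": [0, 0, 0], "roll": 0},
    {"hand": 22, "dp": [0, 0, 0], "roll": 0},
  ],
)

```text
t: 4.3
position: [0.4562, -0.1384, 0.0649]
eef_rot: [[-0.992, 0.129, 0.001], [0.129, 0.992, -0.0], [-0.001, -0.0, -1.0]]
wrist_force: [-2.2, 0.9, 9.2]
opening: 0.0242
```

Emit:
arm_command(
  rows=[
    {"hand": 20, "dp": [0, 0, -1], "roll": 0},
    {"hand": 20, "dp": [0, 0, -2], "roll": 0},
    {"hand": 20, "dp": [0, 0, -3], "roll": 0},
    {"hand": 20, "dp": [0, 0, -3], "roll": 0},
    {"hand": 20, "dp": [0, 0, -2], "roll": 0},
    {"hand": 20, "dp": [0, 0, -2], "roll": 0},
    {"hand": 20, "dp": [0, 0, 0], "roll": 0},
    {"hand": 20, "dp": [0, 0, 0], "roll": 0},
  ],
)

```text
t: 4.97
position: [0.4559, -0.1383, 0.0773]
eef_rot: [[-0.992, 0.128, 0.0], [0.128, 0.992, -0.0], [-0.0, -0.0, -1.0]]
wrist_force: [3.1, -1.5, -5.6]
opening: 0.0243
```

```bash
python3 - <<'E'
from cell import *
from h import *
b=dict(np.load("pics/side0.npz"));c=dict(np.load("pics/scene0.npz"))
s=sense();print(s["wrist_force"],s["opening"],s["position"])
d=snapshot("side");print(red(b["img"]),red(d["img"]))
d=snapshot("wrist");print(red(d["img"]))
E
```

```text
[ 3.14984119 -1.50560649 -5.6333309 ] 0.024311476246498286 [ 0.45591675 -0.13832893  0.07733991]
[([244, 197, 10, 15, 103], [248.8, 204.4])] [([244, 193, 10, 14, 111], [248.5, 200.0])]
[([228, 219, 50, 67, 2155], [252.1, 251.5])]
```

Pin is drawn 12.4 mm with about 5.6 N of spring force felt. I'll swing 33.2° along the arc, rolling with it, in 9 rows plus a settle.

Emit:
arm_command(
  rows=[
    {"hand": 20, "dp": [-0.3, -3.27, 0], "roll": -2.08},
    {"hand": 20, "dp": [-0.24, -6.53, 0], "roll": -4.15},
    {"hand": 20, "dp": [-0.24, -6.53, 0], "roll": -4.15},
    {"hand": 20, "dp": [-0.24, -6.53, 0], "roll": -4.15},
    {"hand": 20, "dp": [-0.24, -6.53, 0], "roll": -4.15},
    {"hand": 20, "dp": [-0.24, -6.53, 0], "roll": -4.15},
    {"hand": 20, "dp": [-0.24, -6.53, 0], "roll": -4.15},
    {"hand": 20, "dp": [-0.24, -6.53, 0], "roll": -4.15},
    {"hand": 20, "dp": [-0.06, -3.27, 0], "roll": -2.08},
    {"hand": 20, "dp": [0, 0, 0], "roll": 0},
    {"hand": 20, "dp": [0, 0, 0], "roll": 0},
  ],
)

```text
t: 5.98
position: [0.4641, -0.1891, 0.077]
eef_rot: [[-0.901, -0.434, -0.001], [-0.434, 0.901, 0.0], [0.001, 0.001, -1.0]]
wrist_force: [-0.5, -1.3, -6.3]
opening: 0.0245
```

```bash
python3 - <<'E'
from cell import *
from h import *
s=sense();p=s["position"];piv=np.array([.5455,-.150,0]);R=s["eef_rot"]
print(p,s["wrist_force"],s["opening"],s["joint_positions"].round(1))
v=p-piv;print("r",np.hypot(*v[:2]),"ang",np.degrees(np.arctan2(v[1],v[0]))%360,"tooly",np.degrees(np.arctan2(R[1,1],R[0,1])),"force tool",R.T@s["wrist_force"])
d=snapshot("side");print(red(d["img"]))
d=snapshot("wrist");print(red(d["img"]));cv2.imwrite("pics/w4.png",d["img"][:,:,::-1])
E
```

```text
[ 0.46408057 -0.18913399  0.07698617] [-0.50395016 -1.31464436 -6.25999048] 0.024519003069410357 [ -31.     6.   103.9   -0.    70.2 -146.7]
r 0.0903360048733549 ang 205.67111958539215 tooly 115.74084078044952 force tool [ 1.02027784 -0.96982202  6.2600491 ]
[([269, 189, 7, 15, 76], [272.1, 197.1])]
[([228, 219, 50, 66, 2181], [252.6, 250.6])]
```

View pics/w4.png

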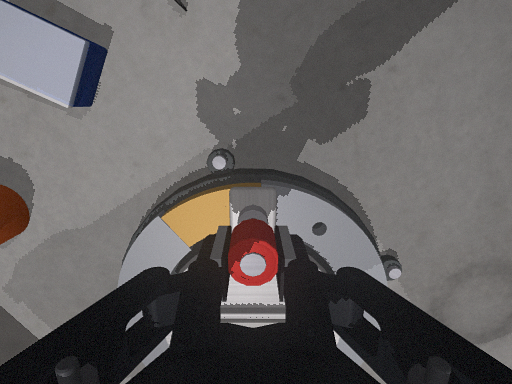

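The pin now sits at about 33° (0.576 rad), short of the hole, with the lug over the start of the brass at (240,200). Next I lower to just above the ring and open slightly, so the pin rides on its spring alone with the fingers as a loose cage.

Emit:
arm_command(
  rows=[
    {"hand": 20, "dp": [0, 0, 1.2], "roll": 0},
    {"hand": 20, "dp": [0, 0, 1.2], "roll": 0},
    {"hand": 20, "dp": [0, 0, 0.4], "roll": 0},
    {"hand": 20, "dp": [0, 0, 0], "roll": 0},
    {"hand": 20, "dp": [0, 0, 0], "roll": 0},
  ],
)

```text
t: 6.5
position: [0.4642, -0.1891, 0.0744]
eef_rot: [[-0.9, -0.436, -0.001], [-0.436, 0.9, 0.0], [0.0, 0.0, -1.0]]
wrist_force: [-3.6, -0.8, -6.2]
opening: 0.0245
```

Emit:
arm_command(
  rows=[
    {"hand": 26, "dp": [0, 0, 0], "roll": 0},
    {"hand": 29, "dp": [0, 0, 0], "roll": 0},
    {"hand": 30, "dp": [0, 0, 0], "roll": 0},
    {"hand": 30, "dp": [0, 0, 0], "roll": 0},
  ],
)

```text
t: 6.83
position: [0.4648, -0.1894, 0.0749]
eef_rot: [[-0.9, -0.436, 0.001], [-0.436, 0.9, -0.001], [-0.001, -0.001, -1.0]]
wrist_force: [0.5, 0.3, -1.1]
opening: 0.0299
```

```bash
python3 - <<'E'
from cell import *
from h import *
s=sense();p=s["position"];R=s["eef_rot"]
print(p,s["opening"],"force tool",R.T@s["wrist_force"])
d=snapshot("side");print(red(d["img"]))
d=snapshot("wrist");print(red(d["img"]))
E
```

```text
[ 0.46482517 -0.18940876  0.07493659] 0.02985609681608973 force tool [-0.64068449  0.06885812  1.06748069]
[([268, 191, 8, 14, 83], [271.5, 198.6])]
[([227, 217, 54, 65, 2181], [253.5, 248.2])]
```

Released; the knob dropped about 1 mm and is riding on the ring. First push of 5 mm (about 2 mm of that takes up the gap).

Emit:
arm_command(
  rows=[
    {"hand": 30, "dp": [0, -1, 0], "roll": 0},
    {"hand": 30, "dp": [0, -1, 0], "roll": 0},
    {"hand": 30, "dp": [0, -1, 0], "roll": 0},
    {"hand": 30, "dp": [0, -1, 0], "roll": 0},
    {"hand": 30, "dp": [-0.1, -1, 0], "roll": 0},
  ],
)

```text
t: 7.35
position: [0.4664, -0.1935, 0.0744]
eef_rot: [[-0.9, -0.436, -0.001], [-0.436, 0.9, 0.001], [0.001, 0.001, -1.0]]
wrist_force: [-3.0, 1.6, 0.3]
opening: 0.03
```

```bash
cat > m.py <<'E'
from cell import *
from h import *
s=sense();p=s["position"];R=s["eef_rot"];v=p-np.array([.5455,-.150,0])
print(round(s["t"],2),p.round(4),"ang",(np.degrees(np.arctan2(v[1],v[0]))%360).round(2),"op",s["opening"].round(4),"force tool",(R.T@s["wrist_force"]).round(1))
print(red(snapshot("side")["img"]),red(snapshot("wrist")["img"]))
E
python3 m.py
```

```text
Traceback (most recent call last):
  File "m.py", line 4, in <module>
    print(round(s["t"],2),p.round(4),"ang",(np.degrees(np.arctan2(v[1],v[0]))%360).round(2),"op",s["opening"].round(4),"force tool",(R.T@s["wrist_force"]).round(1))
                                                                                                 ^^^^^^^^^^^^^^^^^^
AttributeError: 'float' object has no attribute 'round'
```

```bash
sed -i 's/s\["opening"\].round(4)/round(s["opening"],4)/' m.py; python3 m.py
```

```text
7.35 [ 0.4664 -0.1935  0.0744] ang 208.82 op 0.03 force tool [ 2.   2.7 -0.3]
[([269, 191, 8, 14, 82], [272.8, 198.3])] [([231, 217, 53, 66, 2209], [256.3, 248.7])]
```

Emit:
arm_command(
  rows=[
    {"hand": 30, "dp": [0, -0.7, 0], "roll": 0},
    {"hand": 30, "dp": [-0.1, -0.7, 0], "roll": 0},
    {"hand": 30, "dp": [0, 0, 0], "roll": 0},
  ],
)

```text
t: 7.7
position: [0.4675, -0.1951, 0.0745]
eef_rot: [[-0.9, -0.436, 0.0], [-0.436, 0.9, -0.0], [0.0, -0.0, -1.0]]
wrist_force: [-0.4, -0.1, 0.3]
opening: 0.0303
```

Emit:
arm_command(
  rows=[
    {"hand": 30, "dp": [0, -0.6, 0], "roll": 0},
    {"hand": 30, "dp": [-0.1, -0.6, 0], "roll": 0},
    {"hand": 30, "dp": [0, 0, 0], "roll": 0},
  ],
)

```text
t: 7.95
position: [0.4681, -0.1961, 0.0746]
eef_rot: [[-0.9, -0.436, 0.0], [-0.436, 0.9, -0.0], [-0.0, -0.0, -1.0]]
wrist_force: [-0.2, -0.8, 0.6]
opening: 0.0303
```

```bash
python3 m.py
```

```text
7.95 [ 0.4681 -0.1961  0.0746] ang 210.81 op 0.0303 force tool [ 0.5 -0.6 -0.6]
[([269, 193, 10, 14, 90], [274.0, 200.3])] [([227, 212, 51, 62, 1961], [252.5, 241.5])]
```

```bash
python3 - <<'E'
from cell import *
from h import *
b=dict(np.load("pics/side0.npz"));piv=np.array([.5455,-.150])
f=lambda a,z:proj(b,[*(piv+.0902*np.array([np.cos(np.radians(a)),np.sin(np.radians(a))])),z])
for n,a,z in (("home0",172.7,.076),("lift0",172.7,.0884),("lift1",205.7,.0881),("ride1",205.7,.0848),("ride",211,.0845),("home",211,.076)): print(n,f(a,z).round(1))
s=sense();d=snapshot("wrist");c=wcam(d,s);a=s["position"]
for z in (.09,.0985):
  for an in (210,211,212):print(z,an,proj(c,[*(piv+.0902*np.array([np.cos(np.radians(an)),np.sin(np.radians(an))])),z]).round(1))
i=d["img"][150:330,150:360,::-1];j=snapshot("side")["img"][160:240,215:320,::-1]
o=np.hstack([cv2.resize(i,(490,420)),cv2.resize(j,(300,420*1))[:, :300]]);cv2.imwrite("pics/w5.png",o)
E
```

```text
home0 [248.9 203.8]
lift0 [248.9 199.3]
lift1 [270.2 196.2]
ride1 [270.2 197.4]
ride [273.1 196.4]
home [273.  199.4]
0.09 210 [254.2 253.7]
0.09 211 [251.2 254. ]
0.09 212 [248.2 254.2]
0.0985 210 [254.3 262.8]
0.0985 211 [251.1 263. ]
0.0985 212 [247.9 263.3]
```

View pics/w5.png

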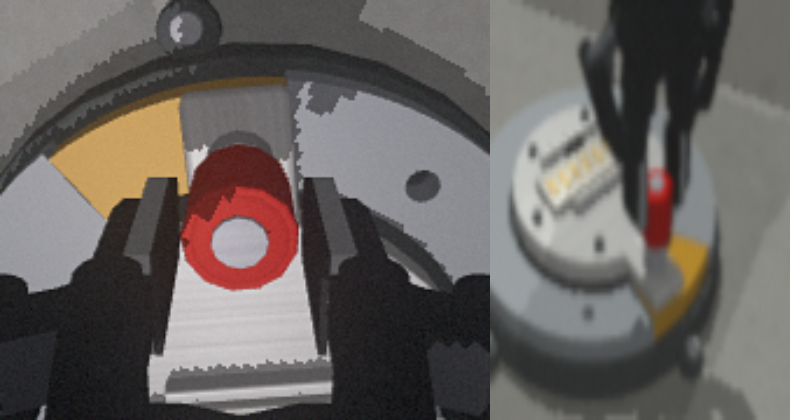

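The crop shows the cap at about (252,253) in full-image pixels. The home prediction is 254 and the riding prediction 263. The side blob reads 200.3, against 200.2 expected for home. So the pin has dropped in, at about 0.66 rad, with side force near zero and a gap at both fingers. Open and retreat.

Emit:
arm_command(
  rows=[
    {"hand": 40, "dp": [0, 0, 0], "roll": 0},
    {"hand": 50, "dp": [0, 0, 0], "roll": 0},
    {"hand": 60, "dp": [0, 0, 0], "roll": 0},
    {"hand": 60, "dp": [0, 0, 0], "roll": 0},
    {"hand": 60, "dp": [0, 0, -15], "roll": 0},
    {"hand": 60, "dp": [0, 0, -25], "roll": 0},
    {"hand": 60, "dp": [0, 0, -25], "roll": 0},
    {"hand": 60, "dp": [0, 0, -15], "roll": 0},
    {"hand": 60, "dp": [0, 0, 0], "roll": 0},
    {"hand": 60, "dp": [0, 0, 0], "roll": 0},
  ],
)

```text
t: 8.98
position: [0.4682, -0.1961, 0.155]
eef_rot: [[-0.9, -0.436, 0.001], [-0.436, 0.9, -0.001], [-0.001, -0.001, -1.0]]
wrist_force: [0.8, 0.6, 0.5]
opening: 0.0601
```

```bash
python3 m.py; python3 - <<'E'
from cell import *
from h import *
d=snapshot("wrist");cv2.imwrite("pics/w6.png",d["img"][:,:,::-1])
s=sense();c=wcam(d,s);piv=np.array([.5455,-.150])
for z in (.09,.0985):print(z,proj(c,[*(piv+.0902*np.array([np.cos(np.radians(210.6)),np.sin(np.radians(210.6))])),z]).round(1))
E
```

```text
8.98 [ 0.4682 -0.1961  0.155 ] ang 210.83 op 0.0601 force tool [-0.9  0.2 -0.5]
[([268, 194, 11, 13, 102], [273.1, 200.3])] [([236, 178, 33, 38, 707], [251.8, 196.5])]
0.09 [251.8 201.9]
0.0985 [251.8 205.8]
```

View pics/w6.png

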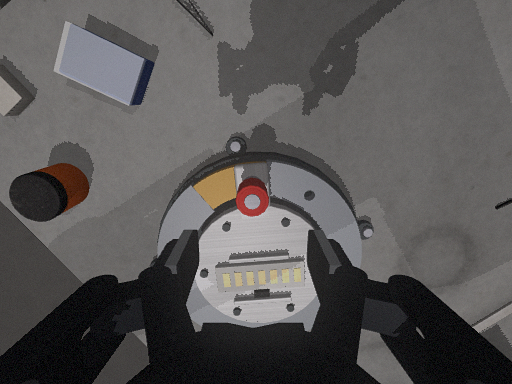

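After letting go, the cap is at (252,202), which is the home prediction (201.9; riding would be 205.8). The jar, case and block are undisturbed. Handing in.

```bash
python3 -c "
from cell import *
print(job_done())"
```

```text
the job is handed in; nothing more can be done
None
```

The pin is home in the brass hole, at a turntable angle of about 0.66 rad, and the job is handed in at about 9 s.

**What I did:** I gripped the knob and drew the pin 12.4 mm, feeling about 5.6 N of spring. I swung it 33° counter-clockwise and lowered it to about 1 mm above the ring. I then opened the fingers to a loose cage so the pin rode on its own spring. Small sideways pushes, about 3 N at most in the readings, moved it along until it dropped into the hole. I opened the fingers and raised the gripper clear.

**Last checks:**
- **Seating:** after letting go, the wrist camera had the knob cap at row 202, where 201.9 means home and 205.8 means riding. The side camera read 200.3, against about 200.2 for home. These views are good to about 1 mm.
- **Forces:** the wrist force was within the reading noise of about 1 N. The largest reading was about 9 N, when gripping the knob.
- **Bystanders:** nothing came near the loose things. In the last picture the jar, case and block looked undisturbed; the tweezers were only partly in view, and I did not check the key.

**Disagreement:** the camera estimate of the hole was 0.685 rad, about 2 mm along the ring past the 0.66 rad found by feel.

**Not done:** I did not nudge or press the pin again to test its seating, to avoid forcing it.

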